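# Line up the quarter-turn fasteners and hold the access panel home

## Robot

A 6-joint arm with a two-finger parallel gripper is mounted at the origin on the work surface; the furniture and walls round the work are solid. World frame = base frame: x ahead of the robot, y to its left, z up, the work surface at z = 0. Lengths are in m, angles in rad, forces in N, time in s.
With the tool pointing down it reaches from about 0.375 to 0.975 m from the base axis. Payload 3.8 kg.
Tool frame: the origin (TCP) lies on the centre line of the jaws, within the pads' length; the fingertips stand 14 mm ahead of it and the grasp point (between the pads) lies 5 mm behind it; z points along the fingers, y is the line along which they close (so a half turn about z gives the same grasp; the last joint's range is limited). The gripper opens to 85 mm and grips with 20 to 120 N. Pads are 22 mm wide; open, the fingers measure 114 mm over their backs; the gripper's body (76 mm by 85 mm) begins 54 mm behind the grasp point. The pads swing forward as they close: fully open they stand 13 mm farther back than shut.
Start: joints at [-1.364, 0.264, 1.604, -0, 1.274, -0.037], TCP at [0.163, -0.655, 0.245] pointing down, gripper open.
Joint ranges: [-2.63, 2.63], [-0.94, 2.18], [0.31, 2.57], [-1.31, 4.45], [0, 2.66], [-2.55, 2.55]. Speed limits (rad/s): [2.57, 2.57, 3.14, 3.14, 3.14, 3.14].

## Interface

Orientations are given as a rotation vector (axis times angle).
In Python, from workcell import bot, eyes, spot_in gives the robot as it stands.
- The arm moves only by the tool carry_out, never from a script. Its argument "series" is text: rows parted by semicolons, each of 4 numbers parted by spaces: the shift along the world's x, y, z in m, then the turn about the world's z in degrees. In form: tx ty tz roll; .... A call has 1 to 20 rows; each row shifts and turns the commanded pose from where the row before left it; what a row does not reach is not made up. A row lasts 1/8 s, in which the tool goes at most 62.5 mm and 10.7 degrees, less where a joint would pass 70% of its speed; a pose out of reach is approached as far as the arm can. A call is refused whole if a number of a shift passes 0.0625 or a number of a turn 10.7, either way. A call with a gripper value outside its range is refused whole. "jaw" is the gripper command: -1 is shut, 1 is fully open, values between are in proportion, set as the call begins (left out, the last holds). The fingers move at their own pace and stop on an object; "grip_force" is the grip in N (left out, the last holds). Time passes only in rows, so rows that do not move let the fingers close. It gives the time, the measured TCP pose, the force, the opening and the grip force at its end, in the units of the state.
- bot.read_state(): the state, without advancing time (a new reading comes with each control period).
- eyes.read_camera(name): name is "scene" or "side" or "wrist"; returns (picture, depth): 420x560x3 uint8, blue, green, red; 420x560 float32, m along the optical axis (not along the pixel's ray), 0 where there is no reading.
- eyes.get_calibration(name): a dict with "K" (3x3 intrinsics, pixels), "position" and "rotation" of the camera in the world; the wrist camera has in their place "T_tool_cam" (4x4, takes a point from camera to tool coordinates, whose origin is the TCP and whose axes are the flange's). Camera axes: x right, y down, z forward; pixel columns grow to the right and rows downward; lengths in m; the calibration is good to about 2 mm. A picture is of the moment at which its call begins: read the wrist's pose just before it. get_calibration takes no time and is no camera call.
- bot.finish_job(): hands the job in; it is judged then, once.
Trained networks look in the newest picture that a camera, given by its name, has taken for a name from the list of things; names that differ only in an ending like _2 or _b are one class to them, and where a whole thing is asked for, a point or a joint stands for the part that bears it (a point fixed in the world has none). Each returns a list of dicts, best first, with "score" (0 to 1); they miss things now and then, are a little off and sometimes report something else, mostly with a low value. They report only what shows in the picture. A call takes as long as a camera call.
- spot_in(camera, target): "rect" ([centre column, centre row, width, height] in pixels, round what is visible of it).
The state is a dict: "time": time; "q": joint angles; "joint_vel": joint speeds; "joint_torque": joint torques, N m; "tool_pos": TCP position; "tcp_rot": TCP orientation; "wrist_force": force on the tool from outside, world axes, zero at the start; "torque": the same for the moment, N m; "width": opening from 0.0 (shut) to 1.0 (fully open); "grip_force": force on a finger pad.
Only numpy, scipy, OpenCV 4.12 (cv2) and the standard library are available. Lean on these libraries where they do the work, as an engineer would, in place of code of your own. Each camera call takes 0.05 s, during which the arm holds its last target. There are 200 camera calls.

## Task

The access panel on top of the blue drive unit has a freshly glued seal that pushes it up off its frame. Turn both orange quarter-turn wings until each lines up with the white marks on the panel, so that the pins under them can enter their slots, then press the panel fully down onto the frame with the gripper and finish while still holding it pressed down. Leave the pots, cup and cutter on the table where they are.

Things in the scene. Friction and masses are not known exactly. Their poses are not given: they have to be found in the camera images.
- drive_unit: Blue drive unit fixed on the table, 150 mm (its x) by 220 mm (its y); origin at the centre of its underside, z up. Steel frame rim on top, 75 mm high. Over it floats a dark grey steel access panel, 128 (x) by 200 (y) by 6 mm, upper face 93 mm high when lifted, 81 mm when down. White marks on the panel before and behind each orange wing, along the unit's x axis, show the slot direction.
- panel (a joint): Travel of the access panel straight down, in m: 0 = lifted by its seal (start), 0.012 = fully down on the frame. The seal always pushes back: about 4 N at 0, 12 N at 0.012. Unless both wings are within about 0.19 rad of their marks, their cross pins stop the panel after about 3 mm. With the panel down the wings cannot turn.
- fastener_l (a joint): Angle in rad of the wing on the unit's +y side (left as seen from the robot), counter-clockwise from above positive: 0 = lined up with its white marks (slot); stops at -1.6 and 1.6. It turns with light friction (0.06 N m), starts turned away counter-clockwise and stays where it is left.
- fastener_r (a joint): Angle in rad of the wing on the unit's -y side, the same sense and stops: 0 = lined up with its white marks; starts turned away clockwise.
- wing_l (a point): Point on the turning axis of the wing on the unit's +y side, 60 mm from the panel's centre, 12 mm above its upper face. The orange wing is an upright blade 36 mm long (its x axis), 10 mm thick (its y axis), rising from 2 to 20 mm above the panel; pinch it across its thickness from above.
- wing_r (a point): The same point on the wing of the -y side, same sizes and axes.
- press_pad (a point): Centre of the top of the round green pad, 40 mm in diameter and 2 mm high, in the middle of the panel: the place to press. It moves with the panel; axes as the unit's.
- dough_pot_a: Small sculpted dough pot, whitish body with pale noodle-like top, about 58 mm wide and 55 mm high; origin at the centre of its underside. Leave it alone.
- dough_pot_b: Small sculpted dough pot, pink body with pale noodle-like top, about 57 mm wide and 62 mm high; origin at the centre of its underside. Leave it alone.
- dye_cup: White cup with dark red paste, 62 mm wide, 32 mm high; origin at the centre of its underside. Leave it alone.
- petal_cutter: Tin dough cutter, 58 mm wide, 23 mm high; origin at the centre of its underside. Leave it alone.

How it is judged:
On the way:
1. both wings are lined up with their marks (value of joint fastener_l between -0.2 and 0.2 rad and value of joint fastener_r between -0.2 and 0.2 rad), for 0.2 s.
At the end, for the whole second after the job is handed in: Both wings lie within 0.2 rad of their marks, the panel is at least 10.5 mm down of its 12 mm, and the gripper's fingers press on it with more than 6 N, through the last second (all of step 1 and value of joint panel above 0.0105 m and contact force between the fingers and anything else above 6 N); the arm keeps its last pose, push and grip.
It fails at once if a pot, the cup or the cutter was moved by more than 30 mm (distance of any of dough_pot_a, dough_pot_b, dye_cup, petal_cutter from where it was at the start of the episode above 0.03 m).
It also fails if it takes over 64 s, if anything falls off the work surface, if the arm or the gripper's body presses on something with over 40 N, if the wrist force passes 120 N, or if a joint passes its speed limit or range.

## Working session

There is one attempt and no reset: what is moved stays moved. The work goes in short steps, Python scripts to look and compute and a tool call to move; the robot and the scene stay as the last step left them, time stands still between calls to the robot, and variables do not carry over. Pictures are saved under pics/ and viewed, at most 10 in all, crops included, and the job is handed in when it is done.

Besides the shell and the picture viewer there is one more tool, called after "Emit:" as name(argument=value, ...), one argument or row to a line, values as JSON. carry_out: Moves the arm, as the interface text tells. Its arguments: {"type":"object","properties":{"series":{"type":"string"},"jaw":{"type":"number"},"grip_force":{"type":"number"}},"required":["series"]}

```bash
mkdir -p pics; cat > h.py <<'E'
import numpy as np,cv2
from scipy.spatial.transform import Rotation as R
from workcell import bot,eyes,spot_in
def cam(n):
    s=bot.read_state(); im,d=eyes.read_camera(n); c=eyes.get_calibration(n)
    if n=="wrist":
        T=np.eye(4);T[:3,:3]=R.from_rotvec(s["tcp_rot"]).as_matrix();T[:3,3]=s["tool_pos"];T=T@np.array(c["T_tool_cam"])
    else:
        T=np.eye(4);r=np.array(c["rotation"]);T[:3,:3]=r if r.shape==(3,3) else R.from_rotvec(r).as_matrix();T[:3,3]=c["position"]
    K=np.array(c["K"]);v,u=np.mgrid[:420,:560]
    P=np.stack([(u-K[0,2])/K[0,0]*d,(v-K[1,2])/K[1,1]*d,d],-1)@T[:3,:3].T+T[:3,3]
    P[d==0]=np.nan
    return im,P
E
python3 - <<'E'
from h import *
s=bot.read_state();print(s)
ims=[]
for n in("scene","side"):
    im,P=cam(n);cv2.imwrite(f"pics/{n}0.png",im)
    np.save(n+".npy",P)
    for t in("drive_unit","press_pad","wing_l","wing_r","dough_pot_a","dye_cup","petal_cutter"):
        for r in spot_in(n,t)[:2]:
            u,v=map(int,r["rect"][:2]); print(n,t,np.round(r["score"],2),np.round(r["rect"]),P[v,u].round(3))
    hsv=cv2.cvtColor(im,cv2.COLOR_BGR2HSV)
    for nm,lo,hi in(("orange",(8,150,120),(22,255,255)),("green",(45,90,60),(85,255,255))):
        m=cv2.inRange(hsv,lo,hi);k,l,st,c=cv2.connectedComponentsWithStats(m)
        for i in range(1,k):
            if st[i,4]>15: print(nm,st[i],np.nanmedian(P[l==i],0).round(3))
E
```

```text
{'time': 0.0, 'q': array([-1.36395125e+00,  2.64758762e-01,  1.60539051e+00, -1.07743016e-05,
        1.27370587e+00, -3.68803837e-02]), 'joint_vel': array([-0.00256456,  0.00166417,  0.00125918, -0.00111083,  0.00024188,
        0.00043975]), 'joint_torque': array([-3.35186676e-03, -5.15122819e+01, -3.67311466e+01, -3.71333945e-04,
        1.30593919e-02, -5.60365578e-06]), 'tool_pos': array([ 0.16275255, -0.65435352,  0.24394931]), 'tcp_rot': array([-3.11605701e+00, -3.81627185e-01,  3.17546131e-04]), 'wrist_force': array([ 0.64562414, -0.41266981,  0.34721286]), 'torque': array([-0.06321913,  0.01031642, -0.03580663]), 'grip_force': 0.0, 'width': 1.0029300490277253}
scene drive_unit 0.77 [214. 269. 106. 103.] [0.462 0.055 0.097]
scene press_pad 0.64 [210. 257.  90.  84.] [0.491 0.042 0.097]
scene wing_l 0.51 [198. 272.  14.  11.] [0.467 0.091 0.111]
scene wing_l 0.51 [226. 233.   5.  15.] [ 0.509 -0.02   0.115]
scene wing_r 0.51 [198. 272.  14.  11.] [0.467 0.091 0.111]
scene wing_r 0.51 [226. 233.   5.  15.] [ 0.509 -0.02   0.115]
scene dough_pot_a 0.65 [338. 154.  21.  18.] [ 0.
[... 494 characters left out ...]
l 0.48 [250. 169.   4.  12.] [0.468 0.066 0.109]
side wing_l 0.45 [272. 181.  12.   6.] [ 0.518 -0.034  0.103]
side wing_r 0.48 [250. 169.   4.  12.] [0.468 0.066 0.109]
side wing_r 0.45 [272. 181.  12.   6.] [ 0.518 -0.034  0.103]
side dough_pot_a 0.64 [282. 281.  30.  31.] [ 0.478 -0.411  0.038]
side dough_pot_a 0.59 [356. 310.  23.  36.] [ 0.586 -0.541  0.044]
side dye_cup 0.56 [232. 304.  35.  23.] [ 0.376 -0.442  0.019]
side petal_cutter 0.96 [363. 272.  25.  21.] [ 0.664 -0.348 -0.002]
orange [266 176  11   5  33] [ 0.516 -0.029  0.111]
orange [358 239  42  10 127] [ 0.739 -0.252  0.008]
orange [254 346  54  37  85] [ 0.448 -0.607  0.004]
green [253 175  12   6  58] [0.491 0.027 0.094]
```

View pics/scene0.png

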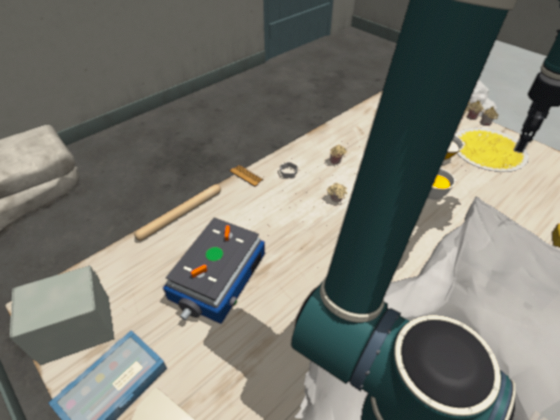

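The scene picture shows the unit with its green pad at (214,254) and the wings at (198,271) and (227,232). The other objects are well clear of it. I'm moving above it now.

Emit:
carry_out(
  series="0.02 0.045 0.01 0; 0.023 0.049 0.01 0; 0.023 0.049 0.01 0; 0.023 0.049 0.01 0; 0.023 0.049 0.01 0; 0.023 0.049 0 0; 0.023 0.049 0 0; 0.023 0.049 0 0; 0.023 0.049 0 0; 0.023 0.049 0 0; 0.023 0.049 0 0; 0.023 0.049 0 0; 0.023 0.049 0 0; 0.023 0.049 0 0; 0 0 0 0; 0 0 0 0",
)

```text
time: 2.8
tool_pos: [0.4817, 0.0269, 0.2952]
tcp_rot: [3.118, 0.383, -0.001]
wrist_force: [-0.2, -0.1, 0.3]
width: 1.002
grip_force: 0.0
```

```bash
cat > m.py <<'E'
from h import *
def meas(n="wrist",f=None):
    s=bot.read_state();print(s["time"],s["tool_pos"].round(4),"q",s["q"].round(2),"toolx yaw",np.degrees(np.arctan2(*R.from_rotvec(s["tcp_rot"]).as_matrix()[[1,0],0])).round(1),"F",s["wrist_force"].round(1))
    im,P=cam(n)
    if f: cv2.imwrite(f,im)
    hsv=cv2.cvtColor(im,cv2.COLOR_BGR2HSV)
    for nm,lo,hi in(("orange",(5,150,90),(22,255,255)),("green",(45,90,50),(85,255,255)),("white",(0,0,170),(180,50,255))):
        m=cv2.inRange(hsv,lo,hi);k,l,st,c=cv2.connectedComponentsWithStats(m)
        for i in range(1,k):
            if st[i,4]<60: continue
            p=P[l==i];p=p[np.isfinite(p[:,2])]
            if len(p)<30: continue
            z=np.median(p[:,2])
            if not .07<z<.14: continue
            if nm=="orange": p=p[p[:,2]>np.percentile(p[:,2],90)-.004]
            (c,w,a)=cv2.minAreaRect((p[:,:2]*1000).astype(np.float32))
            e,V=np.linalg.eigh(np.cov(p[:,:2].T));v=V[:,1]
            print(nm,st[i],"c",np.round(c,1),"size",np.round(w,1),"z",z.round(4),"yaw",np.degrees(np.arctan2(v[1],v[0])).round(1)%180)
E
python3 -c "
from m import *
meas(f='pics/w1.png')"
```

```text
2.8 [0.4817 0.0269 0.2952] q [ 0.   -0.14  1.94 -0.    1.34  1.33] toolx yaw 14.0 F [-0.2 -0.1  0.3]
orange [326 152  39  30 544] c [514.8 -26.6] size [ 9.8 34.8] z 0.1115 yaw 137.6
orange [190 172  40  26 557] c [470.4  84.5] size [35.3 10.6] z 0.1115 yaw 80.3
green [ 255  151   44   43 1462] c [492.5  29. ] size [38.9 39.1] z 0.0943 yaw 41.5
white [336 117   8  22 140] c [544.3 -15. ] size [18.4  5.7] z 0.0928 yaw 21.599999999999994
white [201 137  10  21 134] c [499.4  96.4] size [18.4  6. ] z 0.0928 yaw 21.69999999999999
white [342 188   7  19 119] c [485.2 -38.7] size [18.   5.9] z 0.0928 yaw 22.0
white [214 205  10  19 116] c [440.   72.6] size [18.9  6.1] z 0.0929 yaw 22.099999999999994
```

View pics/w1.png

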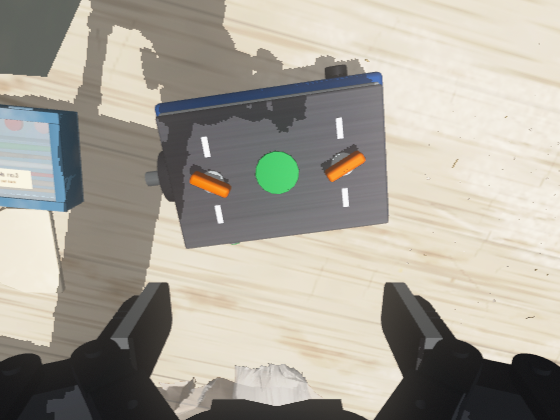

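The wrist picture shows both wings, at (210,185) and (345,166), with white marks before and behind each and the pad at (277,172). The measured sizes and heights match the given ones. The unit's yaw is 22°, wing_l is at +58° and wing_r at -64°. I'll do wing_r first.

Emit:
carry_out(
  series="0.0055 -0.009 -0.015 -9.4; 0.0055 -0.009 -0.015 -9.4; 0.0055 -0.009 -0.015 -9.4; 0.0055 -0.009 -0.015 -9.4; 0.0055 -0.009 -0.015 -9.4; 0.0055 -0.009 -0.015 -9.4; 0 0 -0.03 0; 0 0 -0.03 0; 0 0 0 0; 0 0 0 0",
  jaw=-0.3,
  grip_force=20,
)

```text
time: 4.1
tool_pos: [0.5154, -0.028, 0.1464]
tcp_rot: [-2.928, 1.139, -0.002]
wrist_force: [-0.0, 0.2, 0.2]
width: 0.349
grip_force: 0.0
```

```bash
python3 -c "
from m import *
meas(f='pics/w2.png')"
```

```text
4.1 [ 0.5154 -0.028   0.1464] q [-0.1   0.05  2.04 -0.    1.05  2.21] toolx yaw -42.5 F [-0.   0.2  0.2]
orange [ 265  224   20   74 1399] c [515.2 -27. ] size [ 9.3 35.6] z 0.1118 yaw 137.6
green [ 233  310   32   56 1168] c [491.9  10.3] size [15.3 69. ] z 0.0943 yaw 133.5
white [197 126  23  16 161] c [584.  -41.6] size [12.2  4. ] z 0.0742 yaw 22.900000000000006
white [ 221  137  165   83 1217] c [529.4 -63.4] size [102.2   4.4] z 0.0741 yaw 21.900000000000006
white [204 218  33  20 245] c [544.5 -14.8] size [17.1  4.9] z 0.0929 yaw 21.30000000000001
white [329 272  15   8  64] c [493.5 -45. ] size [ 5.5 33.1] z 0.0926 yaw 162.4
```

View pics/w2.png

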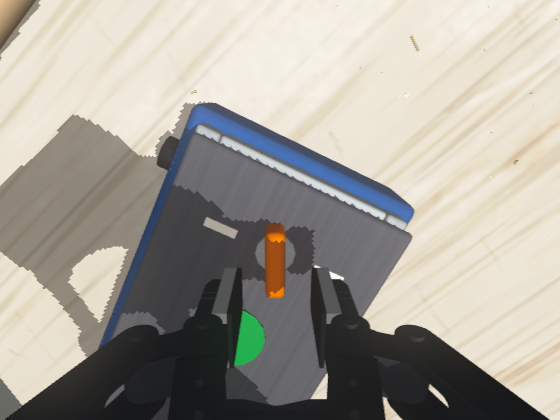

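The wrist picture shows the wing at (276,262), centred between the fingers at columns 240 and 315 and parallel to them. I'll go down, pinch it and turn it.

Emit:
carry_out(
  series="0 0 -0.016 0; 0 0 -0.017 0; 0 0 0 0; 0 0 0 0",
)

```text
time: 4.65
tool_pos: [0.5147, -0.0269, 0.1119]
tcp_rot: [2.929, -1.136, -0.001]
wrist_force: [0.8, -0.8, 0.3]
width: 0.352
grip_force: 0.0
```

Emit:
carry_out(
  series="0 0 0 0; 0 0 0 0; 0 0 0 0; 0 0 0 0; 0 0 0 0",
  jaw=-1,
  grip_force=25,
)

```text
time: 5.28
tool_pos: [0.5154, -0.027, 0.1128]
tcp_rot: [-2.928, 1.137, -0.002]
wrist_force: [-0.6, 1.1, 3.0]
width: 0.111
grip_force: 28.7
```

Emit:
carry_out(
  series="0 0 0 9.2; 0 0 0 9.2; 0 0 0 9.2; 0 0 0 9.2; 0 0 0 9.2; 0 0 0 9.2; 0 0 0 9.2; 0 0 0 0; 0 0 0 0",
)

```text
time: 6.4
tool_pos: [0.5155, -0.0265, 0.1127]
tcp_rot: [-3.084, -0.594, -0.002]
wrist_force: [1.0, 3.8, 3.3]
width: 0.106
grip_force: 28.8
```

Emit:
carry_out(
  series="0 0 0 0; 0 0 0 0; 0 0 0.03 0; 0 0 0.04 0; -0.009 0.022 0.04 8.3; -0.009 0.022 0 8.3; -0.009 0.022 0 8.3; -0.009 0.022 0 8.3; -0.009 0.023 0 8.3; 0 0 0 8.3; 0 0 0 8.3; 0 0 0 0; 0 0 0 0",
  jaw=-0.3,
)

```text
time: 8.02
tool_pos: [0.4697, 0.0837, 0.222]
tcp_rot: [-2.408, -2.017, 0.001]
wrist_force: [-0.5, 0.1, 0.5]
width: 0.352
grip_force: 0.0
```

```bash
python3 -c "
from m import *
meas(f='pics/w3.png')
meas('scene')"
```

```text
8.025 [0.4697 0.0837 0.222 ] q [ 0.12 -0.1   2.04 -0.    1.2   0.3 ] toolx yaw 79.9 F [-0.5  0.1  0.5]
orange [270 185  14  53 718] c [470.   85.2] size [35.3  9.1] z 0.1118 yaw 80.1
orange [365 315  16  17 130] c [513.6  33.7] size [  5.6 117.2] z 0.1074 yaw 104.6
green [ 293  246   51   46 1367] c [486.   50.1] size [39.8 74.1] z 0.0942 yaw 35.0
white [302 175  26  19 201] c [499.7  96.5] size [18.5  5.9] z 0.0928 yaw 21.69999999999999
white [262 196   8  24 132] c [462.   85.8] size [18.4  5.2] z 0.0952 yaw 78.3
white [285 198   7  19  66] c [478.4  83.3] size [14.2  4.1] z 0.0953 yaw 81.5
white [228 220  25  17 183] c [440.1  72.4] size [19.4  5.9] z 0.0928 yaw 21.69999999999999
white [378 300  24  15 146] c [544.5 -14.7] size [18.6  6.8] z 0.0927 yaw 21.19999999999999
8.075 [0.4698 0.0837 0.222 ] q [ 0.12 -0.1   2.04 -0.    1.2   0.3 ] toolx yaw 79.9 F [-0.7  0.  -0.7]
orange [220 228  14   9  74] c [514.3 -25.7] size [33.5 10.6] z 0.1137 yaw 22.19999999999999
orange [191 265  16  12 107] c [470.1  85.5] size [34.4  8.4] z 0.1125 yaw 81.7
green [205 247  18  14 207] c [492.9  30.6] size [39.1 40.6] z 0.097 yaw 7.900000000000006
```

View pics/w3.png

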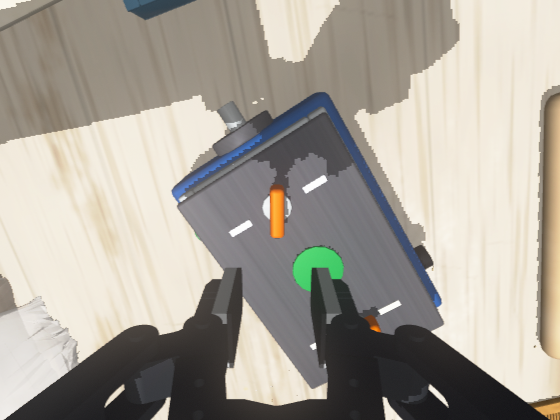

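Wing_r now lies at 22.2°, in line with its marks. The picture shows wing_l at (277,212), centred and parallel between the fingers, so I'll pinch it next.

Emit:
carry_out(
  series="0 0 -0.03 0; 0 0.001 -0.03 0; 0 0 -0.025 0; 0 0 -0.015 0; 0 0 -0.009 0; 0 0 0 0; 0 0 0 0",
)

```text
time: 9.0
tool_pos: [0.4708, 0.0851, 0.1142]
tcp_rot: [2.405, 2.02, 0.002]
wrist_force: [0.4, -0.6, -0.5]
width: 0.352
grip_force: 0.0
```

Emit:
carry_out(
  series="0 0 0 0; 0 0 0 0; 0 0 0 0; 0 0 0 0; 0 0 0 0",
  jaw=-1,
)

```text
time: 9.62
tool_pos: [0.4703, 0.0851, 0.1136]
tcp_rot: [2.405, 2.021, 0.001]
wrist_force: [-0.7, 1.1, 3.1]
width: 0.108
grip_force: 28.6
```

Emit:
carry_out(
  series="0 0 0 -8.3; 0 0 0 -8.3; 0 0 0 -8.3; 0 0 0 -8.3; 0 0 0 -8.3; 0 0 0 -8.3; 0 0 0 -8.3; 0 0 0 0; 0 0 0 0",
)

```text
time: 10.75
tool_pos: [0.4706, 0.0849, 0.1136]
tcp_rot: [3.083, 0.602, 0.002]
wrist_force: [0.7, 0.3, 3.8]
width: 0.105
grip_force: 28.6
```

Emit:
carry_out(
  series="0 0 0 0; 0 0 0 0; 0 0 0.03 0; 0 0 0.04 0; 0.006 -0.014 0.04 0; 0.006 -0.014 0 0; 0.005 -0.014 0 0; 0.005 -0.014 0 0; 0 0 0 0; 0 0 0 0",
  jaw=-0.3,
)

```text
time: 12.0
tool_pos: [0.4914, 0.0289, 0.2223]
tcp_rot: [-3.084, -0.598, 0.003]
wrist_force: [-0.8, 0.6, -0.5]
width: 0.348
grip_force: 0.0
```

```bash
python3 -c "
from m import *
meas(f='pics/w4.png')
meas('scene')"
```

```text
12.0 [0.4914 0.0289 0.2223] q [ 0.01 -0.07  2.01  0.    1.2   1.2 ] toolx yaw 21.9 F [-0.8  0.6 -0.5]
orange [182 184  20  54 863] c [470.7  84.5] size [35.9 10.2] z 0.1116 yaw 21.69999999999999
orange [353 184  20  54 866] c [514.9 -26.4] size [35.7  9.5] z 0.1115 yaw 22.099999999999994
green [ 250  180   55   52 2210] c [492.3  28.9] size [39.3 39.4] z 0.0942 yaw 58.8
white [189 150   8  26 187] c [499.9  96.2] size [18.2  5.4] z 0.0929 yaw 19.599999999999994
white [357 150  10  26 207] c [544.5 -14.8] size [18.2  5.9] z 0.0928 yaw 21.900000000000006
white [200 195  10  24 144] c [473.1  77.5] size [17.7  5.8] z 0.0954 yaw 22.0
white [345 199   7  18  69] c [511.2 -19.1] size [13.2  4. ] z 0.0951 yaw 21.80000000000001
white [194 235   9  23 163] c [440.   72.6] size [18.3  6. ] z 0.0928 yaw 19.400000000000006
white [352 235   8  23 158] c [484.8 -38.9] size [17.8  5.7] z 0.0927 yaw 23.80000000000001
12.05 [0.4915 0.0291 0.2226] q [ 0.01 -0.07  2.01  0.    1.2   1.2 ] toolx yaw 22.0 F [-0.3 -0.8  0.3]
orange [220 228  14   9  71] c [515.7 -25.6] size [33.6  8.7] z 0.1135 yaw 21.900000000000006
orange [192 265  15  11  90] c [470.6  85.3] size [34.7 10.8] z 0.1141 yaw 20.69999999999999
green [205 247  19  14 208] c [492.7  28.5] size [39.6 40. ] z 0.0971 yaw 10.5
```

View pics/w4.png

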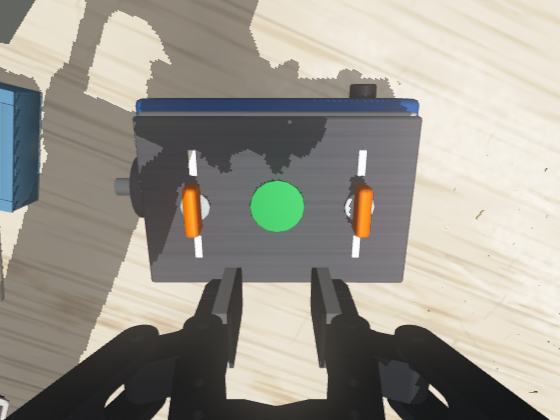

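The picture shows both wings, at (192,212) and (363,212), in line with their marks to within 1°, and the pad at (277,206). Next I close the jaws, descend over the pad and press.

Emit:
carry_out(
  series="0.001 0 -0.03 0; 0 0 -0.03 0; 0 0 -0.03 0; 0 0 0 0; 0 0 0 0; 0 0 0 0",
  jaw=-1,
)

```text
time: 12.85
tool_pos: [0.4943, 0.0291, 0.1351]
tcp_rot: [3.083, 0.599, 0.005]
wrist_force: [-0.2, -0.4, -0.8]
width: 0.0
grip_force: 0.0
```

Emit:
carry_out(
  series="0 0 -0.006 0; 0 0 -0.006 0; 0 0 -0.004 0; 0 0 -0.004 0; 0 0 -0.004 0; 0 0 -0.003 0; 0 0 0 0; 0 0 0 0",
)

```text
time: 13.85
tool_pos: [0.4929, 0.029, 0.1067]
tcp_rot: [-3.084, -0.599, 0.0]
wrist_force: [-1.9, 0.5, 4.5]
width: -0.0
grip_force: 2.5
```

Emit:
carry_out(
  series="0 0 -0.002 0; 0 0 -0.002 0; 0 0 -0.002 0; 0 0 -0.002 0; 0 0 -0.001 0; 0 0 0 0; 0 0 0 0",
)

```text
time: 14.72
tool_pos: [0.4929, 0.0289, 0.0985]
tcp_rot: [3.084, 0.599, -0.0]
wrist_force: [-5.9, 0.6, 10.4]
width: 0.001
grip_force: 5.3
```

Emit:
carry_out(
  series="0 0 -0.001 0; 0 0 -0.001 0; 0 0 -0.001 0; 0 0 0 0; 0 0 0 0; 0 0 0 0",
)

```text
time: 15.48
tool_pos: [0.493, 0.0289, 0.0969]
tcp_rot: [3.084, 0.599, -0.001]
wrist_force: [-8.6, 0.7, 19.6]
width: 0.001
grip_force: 10.1
```

```bash
python3 -c "
from m import *
for i in range(3): print(bot.read_state()['wrist_force'])
meas();meas('scene')"
```

```text
[-8.58108525  0.69779826 19.5800104 ]
[-8.58108525  0.69779826 19.5800104 ]
[-8.58108525  0.69779826 19.5800104 ]
15.475 [0.493  0.0289 0.0969] q [ 0.01  0.07  2.13 -0.    0.95  1.2 ] toolx yaw 22.0 F [-8.6  0.7 19.6]
orange [ 108  252   43   93 3055] c [471.   84.2] size [35.8 10.4] z 0.099 yaw 22.400000000000006
orange [ 401  252   43   93 3059] c [515.  -26.2] size [35.9  9.9] z 0.0989 yaw 21.400000000000006
green [ 230  243   92   64 2504] c [497.1  31.3] size [29.4 40.3] z 0.0822 yaw 114.2
white [122 195  17  41 424] c [499.7  96.6] size [17.9  5.3] z 0.0808 yaw 22.19999999999999
white [412 195  18  42 548] c [544.3 -14.9] size [18.4  6.3] z 0.0808 yaw 21.900000000000006
white [389 272  12  29 169] c [512.  -18.7] size [14.2  4.6] z 0.0831 yaw 22.30000000000001
white [150 280  13  26 214] c [470.2  76.5] size [13.   4.9] z 0.0832 yaw 6.199999999999989
white [142 329  11  17 128] c [447.8  73.2] size [ 4.3 19.1] z 0.0809 yaw 178.3
white [399 329  11  17 120] c [502.  -20.7] size [52.1  4.1] z 0.0808 yaw 51.5
15.525 [0.493  0.0289 0.0969] q [ 0.01  0.07  2.13 -0.    0.95  1.2 ] toolx yaw 22.0 F [-8.5 -0.4 19.8]
orange [224 232  11   9  69] c [505.6 -23.8] size [20.4 32.5] z 0.1011 yaw 0.5999999999999943
orange [192 268  15  12  92] c [469.4  85.9] size [33.6  9.9] z 0.1014 yaw 22.599999999999994
green [206 252  18  13 125] c [481.1  34.4] size [41.4 42.3] z 0.0853 yaw 74.7
```

The panel's upper face is at 81 mm, so it is fully down. The push is 20 N and both wings are lined up, so I'm handing the job in.

```bash
python3 -c "
from workcell import bot
print(bot.finish_job())"
```

```text
the job is handed in; nothing more can be done
None
```

The job is handed in: both wings are within about 1° of their marks, and the panel is fully down (upper face measured at 81 mm) and held there with about 20 N; the pots, cup and cutter were not touched.

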